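# Lock the processor bowl and hold the burst dial

## Task

The food processor's bowl has been set on its drive but is not locked: turn it clockwise, seen from above, until it clicks home with its handle pointing straight to the machine's front, leaving the dial at off until then. Then turn the spring-return dial on the motor housing clockwise past its first and second clicks to the third, full burst, hold it there for two seconds, and finish while still holding it there with the gripper, because it springs back to off when let go. Leave the bottles, dishes and utensils around it where they are.

Things in the scene. Friction and masses are not known exactly. Their poses are not given: they have to be found in the camera images.
- processor: food processor, fixed. Right: grey deck (205 mm deep, 200 wide, top 76 mm above the bench) under the bowl; left: steel motor housing (205 x 150, top 158) with the dial on top. Origin on the bench under its middle; its z up, -x its front (to the robot), +y its left. Turned up to 0.3 rad
- bowl (a joint): bowl angle, rad: 0 to 0.22 at the start (unlocked), 0.70 locked against a stop; grows clockwise seen from above. Takes 0.15 N m, up to 0.5 near 0.42 rad; from about 0.62 it clicks, is drawn home to 0.70 and stays. Locked, its handle points to the machine's front, above a small black rib on the deck
- bowl_axis (a point): point on the bowl's vertical turning axis, 202 mm above the bench, at processor x, y = (0, -85) mm; turns with the bowl. Bowl and lid: clear, radius 95 mm, top 212 mm above the bench. Feed tube with white pusher: radius 36 mm, centred 35 mm from the axis on the side away from the handle, top 283 mm above the bench
- bowl_handle (a point): in the handle's upright black grip, 140 mm from the axis, 182 mm above the bench, 20 below its top. Grip: 24 mm radially, 22 mm across (own y), 102 to 202 mm above the bench, on two 22 mm wide arms from the bowl, the upper one flush with its top; 33 mm of free space to the lid. Own -x points outward from the axis; to lock, the handle travels to its own +y (push on its -y side)
- dial (a joint): dial angle, rad: 0 off (at the start), grows clockwise seen from above; clicks at 0.40 (first), 0.80 (second), 1.20 (third, full burst), stop at 1.24. A spring returns it to 0 from anywhere when let go: 0.05 N m at 0 rising to 0.11 at 1.20, the clicks add or take 0.035 N m
- dial_grip (a point): on the dial's vertical axis, 192 mm above the bench, inside its finger bar and 12 mm below the bar's top, at processor x, y = (-20, 105) mm; turns with the dial. Bar: 58 mm long (own x, pointer line at the +x end), 15 mm thick (own y), top 204 mm above the bench, standing 33 mm tall on a round skirt of 66 mm diameter (skirt top 171 mm above the bench)
- dial_knob: the dial itself (black skirt and finger bar); origin on its axis at the skirt's underside, 162 mm above the bench, axes as dial_grip
- sauce_bottle: an upright white plastic squeeze bottle, 54 mm diameter, 199 mm tall to the nozzle tip, 0.2 to 0.4 kg, loose; it stands in front of the motor housing; origin at the centre of its underside
- oil_bottle: an upright clear plastic squeeze bottle, 54 mm diameter, 179 mm tall to the nozzle tip, loose; it stands to the left of the motor housing; origin at the centre of its underside
- ramekin: a white ceramic ramekin, 84 mm diameter, 45 mm tall, loose; it stands in front of the processor between handle and housing; origin at the centre of its underside
- deli_tub: an open clear plastic tub, 114 mm diameter, 125 mm tall, loose; on the right, beside the processor; origin at the centre of its underside
- dessert_plate: a glazed dessert plate with a terracotta centre, 216 mm diameter, 23 mm tall, loose; on the left; origin at the centre of its underside
- ninth_pan: a small open steel pan, 176 x 108 x 65 mm, loose; on the right; origin at the centre of its underside
- tongs: steel kitchen tongs with black tips lying flat, 240 mm long, 10 mm tall, loose; in the right foreground; origin at the centre of its underside

How it is judged:
By the outcome, as a careful person would: the job done as asked, in the order asked, and still so for the second after the job is handed in, while the arm keeps its last pose, push and grip.
It also fails if it takes over 51 s, if anything falls off the work surface, if the arm or the gripper's body presses on something with over 40 N, if the wrist force passes 120 N, or if a joint passes its speed limit or range.

## Robot

A 6-joint arm with a two-finger parallel gripper is mounted at the origin on the work surface. World frame = base frame: x ahead of the robot, y to its left, z up, the work surface at z = 0. Lengths are in m, angles in degrees, forces in N, time in s.
With the tool pointing down it reaches from about 0.35 to 0.875 m from the base axis. Payload 4.2 kg.
Tool frame: the origin (TCP) lies midway between the tips of the shut fingers; the grasp point (between the pads) lies 19 mm behind it; z points along the fingers, y is the direction in which the jaws open and shut (so a half turn about z gives the same grasp; the last joint's range is limited). The gripper opens to 87 mm and grips with 3 to 60 N. Pads are 19 mm wide; open, the fingers measure 117 mm over their backs; the gripper's body (75 mm by 190 mm) begins 51 mm behind the grasp point.
Start: joints at [90.275, 22.042, 0.453, 0, -68.411, -14.817], TCP at [0.157, 0.605, 0.223] pointing down, gripper open.
Joint ranges: [-179.83, 179.83], [-69.29, 118.12], [-61.27, 80.66], [-181.25, 117.63], [-171.15, -9.14], [-177.46, 177.46]. Speed limits (degrees/s): [159.86, 159.86, 180, 180, 180, 180].

## Interface

Orientations are given as a 3x3 rotation matrix whose columns are the frame's x, y, z axes.
In Python, from station import r gives the robot as it stands.
- The arm moves only by the tool play_rows, never from a script. Its argument "commands" is a list that holds one entry, the list of rows, each a list of 7 numbers: the shift along the world's x, y, z in m, then the turn, a rotation vector about the world's x, y, z in rad, then the closure, from 0 (fully open) to 1 (shut). A call has 1 to 5 rows; each row is the pose to reach, as a shift and turn from the pose commanded when the call began; what a row does not reach only later rows make up. A row lasts 1/10 s, in which the tool goes at most 50 mm and 8.59 degrees, less where a joint would pass 70% of its speed; a pose out of reach is approached as far as the arm can. A call with a gripper value outside its range is refused whole. The fingers move at their own pace and stop on an object; the grip force is fixed at half the most. Time passes only in rows, so rows that repeat a pose let the fingers close. It gives the time, the measured TCP pose, the force and the opening at its end, in the units of the state.
- r.sense(): the state, without advancing time (a new reading comes with each control period).
- r.capture(name): name is "side" or "top"; returns a dict with "image" (420x560x3 uint8, red, green, blue), "range_z" (420x560 float32, m along the optical axis (not along the pixel's ray), 0 where there is no reading), "intrinsics" (3x3 intrinsics, pixels), "k1" (the pictures are not rectified: a ray, as slopes to the right and down, at radius r is drawn at 1 + k1 r^2 times it, then the intrinsics apply), "extrinsics" (4x4, takes a point from camera to world coordinates). Camera axes: x right, y up, looking along -z (the intrinsics and any distortion apply to the point x, -y, -z); pixel columns grow to the right and rows downward; lengths in m; the calibration is good to about 2 mm. A picture is of the moment at which its call begins.
- r.finish_job(): hands the job in, once; it reports no verdict.
The state is a dict: "time_s": time; "joints": joint angles; "joint_velocities": joint speeds; "effort": joint torques, N m; "tcp_pos": TCP position; "ee_rot": TCP orientation; "wrist_force": force on the tool from outside, world axes, zero at the start; "moment": the same for the moment, N m; "gripper_width": opening from 0.0 (shut) to 1.0 (fully open).
Only numpy, scipy, OpenCV 4.12 (cv2) and the standard library are available. Lean on these libraries where they do the work, as an engineer would, in place of code of your own. Each camera call takes 0.05 s, during which the arm holds its last target. There are 200 camera calls.

## Working session

There is one attempt and no reset: what is moved stays moved. The work goes in short steps, Python scripts to look and compute and a tool call to move; the robot and the scene stay as the last step left them, time stands still between calls to the robot, and variables do not carry over. Pictures are saved under pics/ and viewed, about 8 in all and at most 12, crops included, and the job is handed in when it is done.

Besides the shell and the picture viewer there is one more tool, called after "Emit:" as name(argument=value, ...), one argument or row to a line, values as JSON. play_rows: Moves the arm, as the interface text tells. Its arguments: {"type":"object","properties":{"commands":{"type":"array","items":{"type":"array","items":{"type":"array","items":{"type":"number"}}}}},"required":["commands"]}

```bash
mkdir -p pics; cat > h.py <<'E'
import numpy as np,cv2
from station import r
def cloud(c):
    K=c["intrinsics"];h,w=c["range_z"].shape
    u,v=np.meshgrid(np.arange(w),np.arange(h))
    d=np.array([c["k1"],0,0,0,0],float)
    p=cv2.undistortPoints(np.stack([u,v],-1).reshape(-1,1,2).astype(np.float64),K,d).reshape(h,w,2)
    z=c["range_z"]; P=np.stack([p[...,0]*z,-p[...,1]*z,-z,np.ones_like(z)],-1)
    W=(P@c["extrinsics"].T)[...,:3]; W[z<=0]=np.nan
    return W
E
python3 - <<'E'
from h import *
s=r.sense();print(s)
for n in("top","side"):
    c=r.capture(n);np.savez("c_"+n,W=cloud(c),im=c["image"]);cv2.imwrite(f"pics/{n}0.png",c["image"][...,::-1])
    print(n,c["intrinsics"],c["k1"],c["extrinsics"])
E
```

```text
{'time_s': 0.0, 'joints': array([ 9.02743391e+01,  2.20913848e+01,  3.78032934e-01, -2.88499058e-02,
       -6.84114904e+01, -1.48145470e+01]), 'joint_velocities': array([-0.04471968, -0.07228906, -0.00866619, -0.05286618,  0.04205048,
       -0.00173342]), 'effort': array([-8.56093102e-04, -3.90659451e+01,  1.87404907e+01,  4.21999678e+00,
        1.09770408e-02, -1.94556237e-04]), 'tcp_pos': array([0.15676445, 0.60438217, 0.22144148]), 'ee_rot': array([[ 9.67925062e-01, -2.51238662e-01, -4.57765650e-04],
       [-2.51239057e-01, -9.67922610e-01, -2.18107920e-03],
       [ 1.04889696e-04,  2.22612983e-03, -9.99997517e-01]]), 'wrist_force': array([-0.51904785,  0.4522263 ,  0.19169315]), 'moment': array([0.01697178, 0.02596218, 0.00289819]), 'gripper_width': 1.00289852513438}
top [[443.58597473   0.         286.35577304]
 [  0.         443.58597473 212.72076935]
 [  0.           0.           1.        ]] -0.06625636689693275 [[ 2.70533704e-03  9.80049104e-01 -1.98737099e-01  2.06158517e-01]
 [-9.99952851e-01  7.97791946e-04 -9.67778143e-03  5.43850725e-03]
 [-9.32615017e-03  1.98753910e-01  9.80005054e-01  1.64401068e+00]
 [ 0.00000000e+00  0.00000000e+00  0.00000000e+00  1.00000000e+00]]
side [[407.16871885   0.         275.32237814]
 [  0.         407.16871885 204.29224269]
 [  0.           0.           1.        ]] 0.028505167527284707 [[-0.84931163 -0.42417248  0.3142411   0.90242856]
 [ 0.52780811 -0.69293231  0.49118573  0.59878507]
 [ 0.00940034  0.58302875  0.81239713  1.14031149]
 [ 0.          0.          0.          1.        ]]
```

View pics/top0.png

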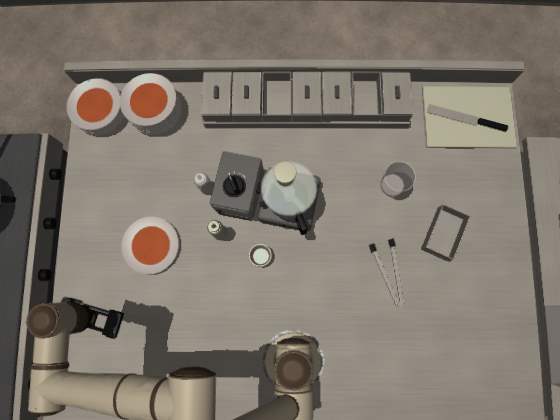

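View pics/side0.png

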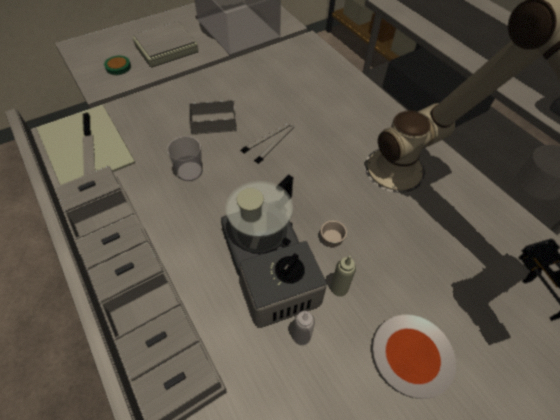

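The top view shows the dial at (234,184), the bowl at (288,188) with its handle at (304,226), the sauce bottle at (214,227), the oil bottle at (201,180) and the ramekin at (260,256). The side view agrees. Next I'll measure these from the depth images.

```bash
python3 - <<'E'
from h import *
for n,(u0,u1,v0,v1) in {"top":(205,330,140,245),"side":(220,335,170,330)}.items():
    f=np.load(f"c_{n}.npz");W=f["W"][v0:v1,u0:u1];im=f["im"][v0:v1,u0:u1].astype(int)
    z=W[...,2]
    def m(a,b,extra=True):
        k=(z>a)&(z<b)&extra; return W[k]
    P=m(.150,.166)
    # keep the largest component
    k=((z>.150)&(z<.166)).astype(np.uint8);nn,l,st,ce=cv2.connectedComponentsWithStats(k);i=1+np.argmax(st[1:,4])
    P=W[l==i];rc=cv2.minAreaRect((P[:,:2]*1000).astype(np.float32));print(n,"housing",rc,np.median(P[:,2]))
    H=np.array(rc[0])/1000
    k=(z>.192)&(z<.212)&(np.linalg.norm(W[...,:2]-H,axis=-1)<.07);P=W[k];rc=cv2.minAreaRect((P[:,:2]*1000).astype(np.float32));print("bar",rc,len(P),np.median(P[:,2]))
    P=m(.274,.292);print("pusher",len(P),P[:,:2].mean(0) if len(P) else 0,(P.min(0)+P.max(0))/2)
    dark=im.sum(-1)<110
    k=(z>.185)&(z<.215)&dark&(np.linalg.norm(W[...,:2]-H,axis=-1)>.08);P=W[k];print("handle",len(P),P.mean(0) if len(P) else 0, cv2.minAreaRect((P[:,:2]*1000).astype(np.float32)) if len(P)>3 else 0)
    F=np.load(f"c_{n}.npz")["W"]
    for nm,(u,v) in ({"sauce":(214,227),"oil":(201,180),"ram":(260,256)} if n=="top" else {"sauce":(345,272),"oil":(304,325),"ram":(333,233)}).items():
        w=F[v-16:v+17,u-16:u+17].reshape(-1,3);zz=.03 if nm=="ram" else .06
        w=w[(w[:,2]>zz)&(w[:,2]<.21)];print(nm,np.nanmedian(w,0),w.min(0),w.max(0))
    cv2.imwrite(f"pics/{n}z.png",cv2.resize(im.astype(np.uint8)[...,::-1],None,fx=4.5 if n=="top" else 3.7,fy=4.5 if n=="top" else 3.7,interpolation=cv2.INTER_CUBIC))
E
```

```text
top housing ((622.4617919921875, 196.75399780273438), (144.31460571289062, 199.01536560058594), 78.94564819335938) 0.15815323845367768
bar ((602.5051879882812, 201.86622619628906), (57.8831672668457, 15.139165878295898), 22.92837142944336) 76 0.20379405447135746
pusher 382 [0.61617115 0.02475031] [0.61719699 0.02525347 0.28376218]
handle 71 [ 0.46839663 -0.03174124  0.20007744] ((467.77593994140625, -31.20459747314453), (55.850067138671875, 22.26539421081543), 20.183218002319336)
sauce [0.45625482 0.25951375 0.14630779] [0.43467743 0.21957652 0.06009004] [0.53358071 0.29503324 0.2013898 ]
oil [0.62206804 0.31233154 0.13916592] [0.56492702 0.25982587 0.0606801 ] [0.6654431  0.35019499 0.18261178]
ram [0.38225242 0.11943268 0.04322242] [0.33488015 0.07606991 0.03038992] [0.41532233 0.15654724 0.05232055]
side housing ((623.0065307617188, 202.6166534423828), (140.98988342285156, 197.03260803222656), 78.44562530517578) 0.15765254130355932
bar ((603.3958740234375, 206.66310119628906), (57.83904266357422, 15.142830848693848), 22.461915969848633) 139 0.2025603178949753
pusher 498 [0.61850542 0.03122056] [0.61774252 0.02841551 0.28077173]
handle 107 [ 0.47915862 -0.01596858  0.19904732] ((540.0059204101562, 40.873802185058594), (235.267822265625, 71.68963623046875), 27.95482635498047)
sauce [0.4748723  0.28143094 0.13913715] [0.4361198  0.24859382 0.06021356] [0.48957951 0.29930624 0.20061694]
oil [0.64582777 0.33894419 0.12525085] [0.61322568 0.27339925 0.06131012] [0.66498516 0.35798064 0.17834953]
ram [0.36844467 0.11534432 0.0412705 ] [0.33581741 0.08029314 0.03011608] [0.41765538 0.16152211 0.04949256]
```

View pics/topz.png

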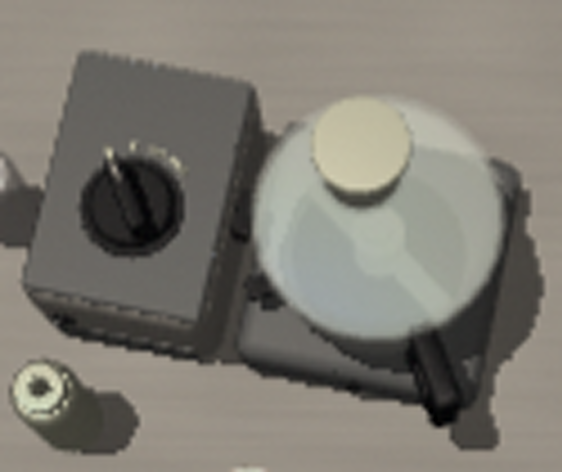

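Estimates: machine yaw ≈ -11.2°, dial (0.603, 0.204), bowl axis (0.586, 0.014). The handle is at θ ≈ 21°, so the grip is at (0.455, -0.036), and the bowl angle is ≈ 0.13. The known sizes agree: bar 58x15, tops at 204 and 283 mm, tube offset 34 mm. I'm setting out now.

Emit:
play_rows(
  commands=[
    [[0,0,0.045,0,0,-0.148,0],[0.01,-0.01,0.09,0,0,-0.296,0],[0.03,-0.04,0.12,0,0,-0.444,0],[0.05,-0.08,0.13,0,0,-0.592,0],[0.07,-0.12,0.13,0,0,-0.74,0]],
  ],
)

```text
time_s: 0.6
tcp_pos: [0.2276, 0.4844, 0.3543]
ee_rot: [[0.541, -0.841, 0.001], [-0.841, -0.541, 0.003], [-0.002, -0.003, -1.0]]
wrist_force: [0.0, -0.3, -0.3]
gripper_width: 1.002
```

Emit:
play_rows(
  commands=[
    [[0.018,-0.038,0,0,0,-0.148,0],[0.036,-0.076,0,0,0,-0.296,0],[0.054,-0.114,0,0,0,-0.444,0],[0.072,-0.152,0,0,0,-0.592,0],[0.09,-0.19,0,0,0,-0.74,0]],
  ],
)

```text
time_s: 1.1
tcp_pos: [0.317, 0.2931, 0.3523]
ee_rot: [[-0.168, -0.986, -0.0], [-0.986, 0.168, -0.0], [0.0, 0.0, -1.0]]
wrist_force: [0.7, -0.3, 0.3]
gripper_width: 1.002
```

Emit:
play_rows(
  commands=[
    [[0.02,-0.045,0,0,0,-0.148,0],[0.045,-0.09,0,0,0,-0.296,0],[0.065,-0.135,0,0,0,-0.444,0],[0.085,-0.18,0,0,0,-0.592,0],[0.1,-0.22,0,0,0,-0.74,0]],
  ],
)

```text
time_s: 1.6
tcp_pos: [0.4171, 0.0727, 0.3524]
ee_rot: [[-0.789, -0.614, -0.0], [-0.614, 0.789, 0.0], [0.0, 0.0, -1.0]]
wrist_force: [1.0, -0.8, 1.3]
gripper_width: 1.002
```

Emit:
play_rows(
  commands=[
    [[0.015,-0.04,0,0,0,-0.148,0],[0.03,-0.08,0,0,0,-0.295,0],[0.038,-0.109,-0.03,0,0,-0.295,0],[0.038,-0.109,-0.07,0,0,-0.295,0],[0.038,-0.109,-0.11,0,0,-0.295,0]],
  ],
)

```text
time_s: 2.1
tcp_pos: [0.4547, -0.0352, 0.2411]
ee_rot: [[-0.932, -0.362, 0.0], [-0.362, 0.932, 0.001], [-0.001, 0.0, -1.0]]
wrist_force: [0.5, 0.9, -0.4]
gripper_width: 0.996
```

```bash
python3 - <<'E'
from h import *
s=r.sense();print(s["joints"],s["tcp_pos"])
o=[]
for n,(u,v) in {"top":(300,215),"side":(295,200)}.items():
    im=r.capture(n)["image"][v-65:v+65,u-60:u+60,::-1];o.append(cv2.resize(im,(390,422),interpolation=cv2.INTER_CUBIC))
cv2.imwrite("pics/a1.png",np.hstack(o))
E
```

```text
[ 1.60723459e+01  4.44747594e+00 -2.02387546e+01 -2.22869606e-02
 -6.52788815e+01 -8.48660392e+01] [ 0.45472913 -0.0351744   0.24111636]
```

View pics/a1.png

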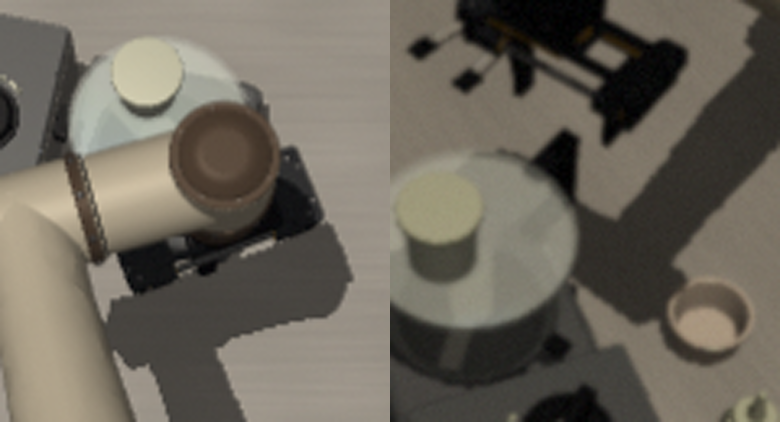

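The side crop shows the two fingertips at (525,80) and (615,125), straddling the handle top at (568,140) below them. The thin tips at (420,47) and (465,80) are the tongs. I'll descend and close the jaws loosely around the grip.

Emit:
play_rows(
  commands=[
    [[0,0,-0.04,0,0,0,0],[0,0,-0.08,0,0,0,0.2],[0,0,-0.08,0,0,0,0.62],[0,0,-0.08,0,0,0,0.62],[0,0,-0.08,0,0,0,0.62]],
  ],
)

```text
time_s: 2.7
tcp_pos: [0.4572, -0.0336, 0.1655]
ee_rot: [[-0.931, -0.365, 0.005], [-0.365, 0.931, 0.0], [-0.005, -0.002, -1.0]]
wrist_force: [-0.6, -0.2, 0.3]
gripper_width: 0.723
```

Emit:
play_rows(
  commands=[
    [[0,0,0,0,0,0,0.62],[0,0,0,0,0,0,0.62]],
  ],
)

```text
time_s: 2.9
tcp_pos: [0.4558, -0.0338, 0.1642]
ee_rot: [[-0.931, -0.365, 0.003], [-0.365, 0.931, 0.001], [-0.003, -0.001, -1.0]]
wrist_force: [-0.5, 0.6, 0.3]
gripper_width: 0.54
```

Emit:
play_rows(
  commands=[
    [[0,0,0,0,0,0,0.62],[0,0,0,0,0,0,0.62],[-0.003,0.0095,0,0,0,-0.072,0.62],[-0.006,0.019,0,0,0,-0.143,0.62],[-0.008,0.029,0,0,0,-0.213,0.62]],
  ],
)

```text
time_s: 3.4
tcp_pos: [0.4473, -0.0051, 0.1628]
ee_rot: [[-0.988, -0.156, 0.001], [-0.156, 0.988, -0.001], [-0.001, -0.001, -1.0]]
wrist_force: [2.7, -1.4, -1.3]
gripper_width: 0.382
```

Emit:
play_rows(
  commands=[
    [[-0.001,0.0095,0,0,0,-0.07,0.62],[-0.0015,0.019,0,0,0,-0.14,0.62],[-0.0015,0.029,0,0,0,-0.21,0.62],[-0.001,0.036,0,0,0,-0.26,0.62],[-0.0003,0.0435,0,0,0,-0.314,0.62]],
  ],
)

```text
time_s: 3.9
tcp_pos: [0.4468, 0.0386, 0.1627]
ee_rot: [[-0.988, 0.156, 0.0], [0.156, 0.988, -0.0], [-0.0, -0.0, -1.0]]
wrist_force: [0.6, 0.5, -0.1]
gripper_width: 0.375
```

```bash
python3 -c "
from h import *
s=r.sense();print(s['time_s'],s['tcp_pos'],s['wrist_force'],s['moment'],s['gripper_width'])"
```

```text
3.9 [0.44680498 0.03857133 0.16273437] [ 0.61883592  0.49203392 -0.1342639 ] [-0.01952012 -0.23620234 -0.00298827] 0.37506058311371837
```

Emit:
play_rows(
  commands=[
    [[0.001,0.005,0,0,0,-0.036,0.62],[0.002,0.01,0,0,0,-0.073,0.62],[0.002,0.01,0,0,0,-0.073,0.62]],
  ],
)

```text
time_s: 4.2
tcp_pos: [0.4486, 0.0485, 0.1625]
ee_rot: [[-0.974, 0.225, -0.0], [0.225, 0.974, -0.001], [0.0, -0.001, -1.0]]
wrist_force: [-0.3, -1.4, -0.1]
gripper_width: 0.378
```

```bash
python3 - <<'E'
from h import *
s=r.sense();print(s['time_s'],s['tcp_pos'],s['wrist_force'],s['moment'])
c=r.capture("side");W=cloud(c);k=(W[...,2]>.272)&(W[...,2]<.292)&(abs(W[...,0]-.62)<.06)&(abs(W[...,1]-.02)<.07)
print("pusher",W[k].mean(0),(W[k].min(0)+W[k].max(0))/2,k.sum())
cv2.imwrite("pics/a2.png",cv2.resize(c["image"][135:265,220:360,::-1],None,fx=4.5,fy=4.5,interpolation=cv2.INTER_CUBIC))
E
```

```text
4.2 [0.44859681 0.04851325 0.16250538] [-0.34097134 -1.35221017 -0.08676464] [-0.05472371 -0.16442477  0.0456438 ]
pusher [0.62007427 0.01244045 0.28217772] [0.61906834 0.009718   0.27996895] 486
```

View pics/a2.png

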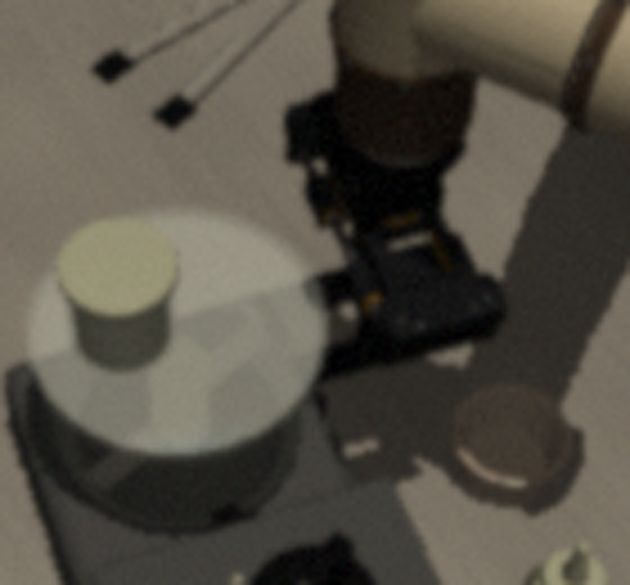

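The pusher moved (+0.002, -0.019), against (+0.002, -0.019) expected for a full lock, so the bowl is home. I'll release, lift, and turn the wrist by the half-turn branch so the last joint stays in range.

Emit:
play_rows(
  commands=[
    [[0,0,0,0,0,0,0.3],[0,0,0,0,0,0,0.2],[0,0,0.045,0,0,0,0.2],[0,0,0.09,0,0,0.1,0.2],[0,0,0.135,0,0,0.24,0.2]],
  ],
)

```text
time_s: 4.75
tcp_pos: [0.4482, 0.0482, 0.2992]
ee_rot: [[-1.0, -0.018, -0.0], [-0.018, 1.0, -0.0], [0.0, -0.0, -1.0]]
wrist_force: [1.2, 0.4, -0.9]
gripper_width: 0.739
```

Emit:
play_rows(
  commands=[
    [[0,0,0.04,0,0,0.148,0.2],[0,0,0.06,0,0,0.296,0.2],[0,0,0.06,0,0,0.444,0.2],[0,0,0.06,0,0,0.592,0.2],[0,0,0.06,0,0,0.74,0.2]],
  ],
)

```text
time_s: 5.25
tcp_pos: [0.4485, 0.0484, 0.3577]
ee_rot: [[-0.726, -0.688, 0.0], [-0.688, 0.726, 0.001], [-0.001, 0.0, -1.0]]
wrist_force: [-0.0, 0.9, 0.2]
gripper_width: 0.797
```

```bash
python3 - <<'E'
from h import *
s=r.sense();print(s['time_s'],s['tcp_pos'],s['joints'])
c=r.capture("top");W=cloud(c);k=(W[...,2]>.272)&(W[...,2]<.292)&(abs(W[...,0]-.62)<.06)&(abs(W[...,1]-.02)<.07)
print("pusher",W[k].mean(0),(W[k].min(0)+W[k].max(0))/2,k.sum())
k=(W[...,2]>.192)&(W[...,2]<.212)&(np.linalg.norm(W[...,:2]-[.603,.204],axis=-1)<.05);print("bar",cv2.minAreaRect((W[k][:,:2]*1000).astype(np.float32)),k.sum())
c=r.capture("side");W=cloud(c);k=(W[...,2]>.272)&(W[...,2]<.292)&(abs(W[...,0]-.62)<.06)&(abs(W[...,1]-.02)<.07)
print("pusher",W[k].mean(0),k.sum())
cv2.imwrite("pics/a3.png",cv2.resize(c["image"][135:265,220:360,::-1],None,fx=4.5,fy=4.5,interpolation=cv2.INTER_CUBIC))
E
```

```text
5.25 [0.44846132 0.04838938 0.35772772] [ 2.68923852e+01  4.40534651e-01 -7.90707350e+00 -2.08089309e-02
 -8.16178425e+01 -7.34041034e+01]
pusher [0.62228357 0.00172577 0.28278057] [0.62099031 0.00446111 0.28341955] 311
bar ((601.9901123046875, 201.77175903320312), (57.187957763671875, 15.031524658203125), 22.771087646484375) 76
pusher [0.62004084 0.0124218  0.28209096] 492
```

View pics/a3.png

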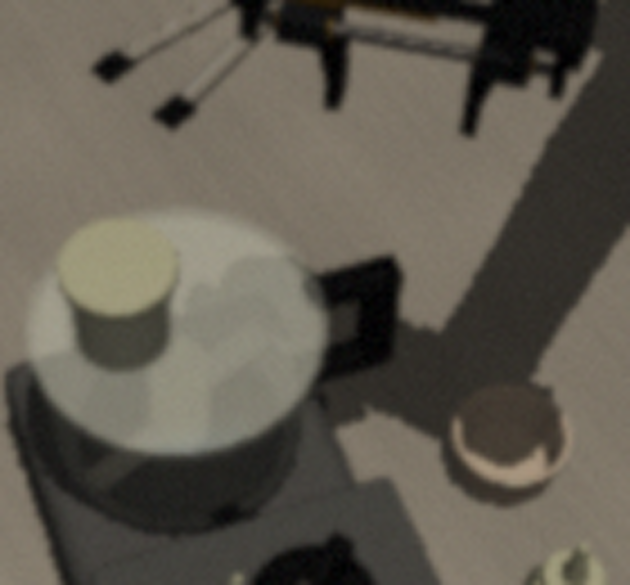

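The side view shows the handle locked and unchanged after release: grip at (375,310), pusher identical. The dial bar is still at off (22.8°). Now moving to the dial.

Emit:
play_rows(
  commands=[
    [[0.02,0.02,0,0,0,0.148,0.2],[0.04,0.04,0,0,0,0.296,0.2],[0.06,0.06,0,0,0,0.444,0.2],[0.08,0.08,0,0,0,0.592,0.2],[0.1,0.1,0,0,0,0.74,0.2]],
  ],
)

```text
time_s: 5.85
tcp_pos: [0.5493, 0.1492, 0.3574]
ee_rot: [[-0.075, -0.997, -0.0], [-0.997, 0.075, -0.0], [0.0, 0.0, -1.0]]
wrist_force: [-0.3, -0.3, 0.4]
gripper_width: 0.802
```

Emit:
play_rows(
  commands=[
    [[0.02,0.02,0,0,0,0.148,0.2],[0.04,0.04,0,0,0,0.296,0.2],[0.0545,0.0555,0,0,0,0.444,0.2],[0.0545,0.0555,0,0,0,0.592,0.2],[0.0545,0.0555,0,0,0,0.74,0.2]],
  ],
)

```text
time_s: 6.35
tcp_pos: [0.6035, 0.2046, 0.3563]
ee_rot: [[0.617, -0.787, -0.002], [-0.787, -0.617, -0.001], [-0.0, 0.002, -1.0]]
wrist_force: [0.0, -0.7, -0.7]
gripper_width: 0.8
```

Emit:
play_rows(
  commands=[
    [[0,0,0,0,0,0.148,0.2],[0,0,0,0,0,0.296,0.2],[0,0,0,0,0,0.444,0.2],[0,0,0,0,0,0.592,0.2],[0,0,0,0,0,0.74,0.2]],
  ],
)

```text
time_s: 6.85
tcp_pos: [0.6031, 0.2039, 0.3572]
ee_rot: [[0.986, -0.166, -0.0], [-0.166, -0.986, -0.0], [-0.0, 0.0, -1.0]]
wrist_force: [0.0, -0.4, 0.2]
gripper_width: 0.804
```

Emit:
play_rows(
  commands=[
    [[0,0,-0.02,0,0,0.148,0.3],[0,0,-0.05,0,0,0.296,0.4],[0,0,-0.08,0,0,0.444,0.4],[0,0,-0.11,0,0,0.559,0.4],[0,0,-0.12,0,0,0.559,0.4]],
  ],
)

```text
time_s: 7.35
tcp_pos: [0.6013, 0.2032, 0.2336]
ee_rot: [[0.926, 0.377, -0.006], [0.377, -0.926, -0.003], [-0.007, 0.0, -1.0]]
wrist_force: [0.1, 0.1, -1.4]
gripper_width: 0.606
```

```bash
python3 - <<'E'
from h import *
s=r.sense();print(s['time_s'],s['tcp_pos'],s['joints'],s['ee_rot'][:,1],s['gripper_width'])
o=[]
for n,(u,v) in {"top":(236,190),"side":(295,260)}.items():
    im=r.capture(n)["image"][v-65:v+65,u-60:u+60,::-1];o.append(cv2.resize(im,(390,422),interpolation=cv2.INTER_CUBIC))
cv2.imwrite("pics/a4.png",np.hstack(o))
E
```

```text
7.35 [0.60133924 0.20319045 0.2336327 ] [ 3.32165810e+01  2.28167394e+01  3.28568112e+00 -7.38767437e-02
 -7.08667869e+01  7.89692571e+01] [ 3.77217087e-01 -9.26124857e-01  1.35867735e-04] 0.6059240583173089
```

View pics/a4.png

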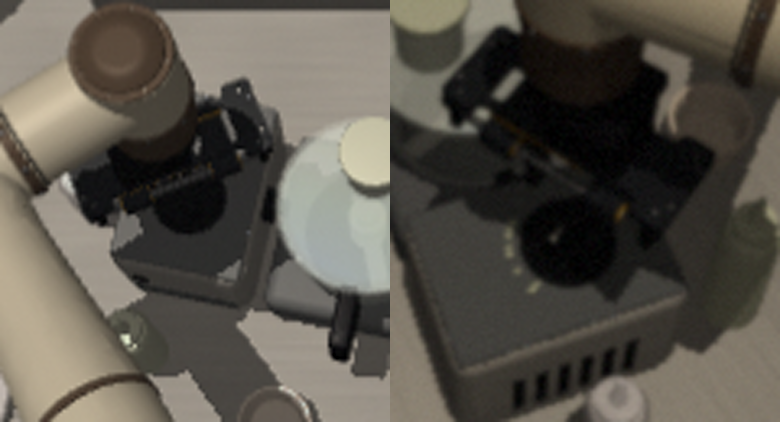

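The top and side views show the gripper centred over the dial, bar between the jaws, with the bottles clear. Descending and gripping.

Emit:
play_rows(
  commands=[
    [[0,0,-0.02,0,0,0,0.4],[0,0,-0.04,0,0,0,0.4],[0,0,-0.055,0,0,0,0.4],[0,0,-0.059,0,0,0,0.4],[0,0,-0.059,0,0,0,0.4]],
  ],
)

```text
time_s: 7.95
tcp_pos: [0.6038, 0.2042, 0.1797]
ee_rot: [[0.925, 0.379, 0.002], [0.379, -0.925, 0.0], [0.002, 0.0, -1.0]]
wrist_force: [-0.3, -0.0, 0.3]
gripper_width: 0.6
```

Emit:
play_rows(
  commands=[
    [[0,0,0,0,0,0,0.7],[0,0,0,0,0,0,0.8],[0,0,0,0,0,0,0.9],[0,0,0,0,0,0,1],[0,0,0,0,0,0,1]],
  ],
)

```text
time_s: 8.45
tcp_pos: [0.6032, 0.204, 0.1788]
ee_rot: [[0.925, 0.38, 0.0], [0.38, -0.925, 0.0], [0.0, -0.0, -1.0]]
wrist_force: [0.3, 0.2, -0.6]
gripper_width: 0.229
```

Emit:
play_rows(
  commands=[
    [[0,0,0,0,0,0,1],[0,0,0,0,0,0,1],[0,0,0,0,0,0,1]],
  ],
)

```text
time_s: 8.75
tcp_pos: [0.6025, 0.2056, 0.1788]
ee_rot: [[0.925, 0.381, -0.0], [0.381, -0.925, 0.002], [0.001, -0.002, -1.0]]
wrist_force: [-2.4, 4.7, 1.9]
gripper_width: 0.169
```

Gripped: opening 14.7 mm, matching the bar. Small recentring, then turning clockwise.

Emit:
play_rows(
  commands=[
    [[-0.001,0.002,0,0,0,0,1],[-0.001,0.002,0,0,0,-0.1,1],[-0.001,0.002,0,0,0,-0.2,1],[-0.001,0.002,0,0,0,-0.3,1],[-0.001,0.002,0,0,0,-0.4,1]],
  ],
)

```text
time_s: 9.25
tcp_pos: [0.6025, 0.2054, 0.1788]
ee_rot: [[1.0, -0.014, 0.001], [-0.014, -1.0, -0.001], [0.001, 0.001, -1.0]]
wrist_force: [1.4, -1.8, 1.3]
gripper_width: 0.171
```

Emit:
play_rows(
  commands=[
    [[0,0,0,0,0,-0.1,1],[0,0,0,0,0,-0.2,1],[0,0,0,0,0,-0.3,1],[0,0,0,0,0,-0.4,1],[0,0,0,0,0,-0.5,1]],
  ],
)

```text
time_s: 9.75
tcp_pos: [0.6024, 0.205, 0.1788]
ee_rot: [[0.871, -0.491, 0.0], [-0.491, -0.871, -0.002], [0.001, 0.001, -1.0]]
wrist_force: [0.9, -3.1, 1.0]
gripper_width: 0.171
```

Emit:
play_rows(
  commands=[
    [[0,0,0,0,0,-0.1,1],[0,0,0,0,0,-0.2,1],[0,0,0,0,0,-0.28,1],[0,0,0,0,0,-0.33,1],[0,0,0,0,0,-0.33,1]],
  ],
)

```text
time_s: 10.25
tcp_pos: [0.6022, 0.2049, 0.1788]
ee_rot: [[0.668, -0.744, -0.0], [-0.744, -0.668, -0.002], [0.001, 0.001, -1.0]]
wrist_force: [0.2, -2.8, 1.1]
gripper_width: 0.171
```

```bash
python3 - <<'E'
from h import *
s=r.sense();print(s['time_s'],s['tcp_pos'],s['joints'],s['wrist_force'],s['moment'],s['gripper_width'])
y=-s['ee_rot'][:,1];print("jaw",np.degrees(np.arctan2(y[1],y[0])))
o=[]
for n,(u,v) in {"top":(236,190),"side":(295,260)}.items():
    c=r.capture(n);im=c["image"][v-65:v+65,u-60:u+60,::-1];o.append(cv2.resize(im,(390,422),interpolation=cv2.INTER_CUBIC))
    W=cloud(c);k=(W[...,2]>.19)&(W[...,2]<.21)&(np.linalg.norm(W[...,:2]-[.603,.205],axis=-1)<.034)
    print(n,k.sum(),cv2.minAreaRect((W[k][:,:2]*1000).astype(np.float32)) if k.sum()>5 else "")
cv2.imwrite("pics/a5.png",np.hstack(o))
E
```

```text
10.25 [0.60223861 0.20486899 0.17877743] [ 33.37783227  24.93478516  -1.50954949   0.09357204 -63.61557363
   8.46890036] [ 0.20373582 -2.75002263  1.07782034] [-0.89599857 -0.22846849  0.10399723] 0.17119270842501705
jaw 41.88831282064818
top 0 
side 0
```

View pics/a5.png

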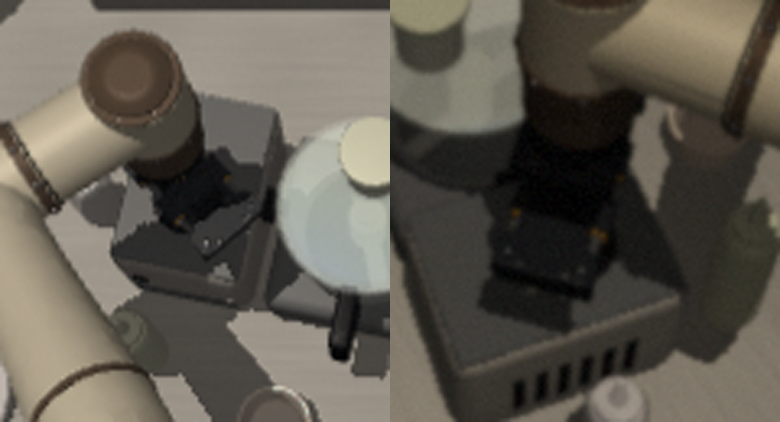

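Tool turned 70.5° (1.23 rad), moment about z is +0.10 N m, and the opening is unchanged. I'll nudge a little further to feel for the stop at 1.24, which would rule out lag in the grip.

Emit:
play_rows(
  commands=[
    [[0,0,0,0,0,-0.02,1],[0,0,0,0,0,-0.02,1],[0,0,0,0,0,-0.02,1]],
  ],
)

```text
time_s: 10.65
tcp_pos: [0.6022, 0.2049, 0.1787]
ee_rot: [[0.653, -0.757, -0.0], [-0.757, -0.653, -0.002], [0.001, 0.001, -1.0]]
wrist_force: [0.2, -5.5, 1.8]
gripper_width: 0.165
```

```bash
python3 -c "
from h import *
s=r.sense();y=-s['ee_rot'][:,1];print(s['time_s'],np.degrees(np.arctan2(y[1],y[0])),s['moment'],s['wrist_force'],s['gripper_width'])"
```

```text
10.65 40.7941397923402 [-1.56729567 -0.38184067  0.49081287] [ 0.24068867 -5.47364516  1.8490166 ] 0.16492961226769032
```

Emit:
play_rows(
  commands=[
    [[0,0,0,0,0,-0.02,1],[0,0,0,0,0,-0.02,1],[0,0,0,0,0,-0.02,1]],
  ],
)

```text
time_s: 10.95
tcp_pos: [0.6022, 0.2049, 0.1787]
ee_rot: [[0.639, -0.769, -0.0], [-0.769, -0.639, -0.002], [0.002, 0.002, -1.0]]
wrist_force: [0.8, -5.7, 1.3]
gripper_width: 0.174
```

```bash
python3 -c "
from h import *
s=r.sense();y=-s['ee_rot'][:,1];print(s['time_s'],np.degrees(np.arctan2(y[1],y[0])),s['moment'],s['wrist_force'],s['gripper_width'])"
```

```text
10.95 39.709463208205015 [-1.60158937 -0.36998975  0.74019518] [ 0.83415717 -5.67000162  1.32245247] 0.1736463360987268
```

The moment rose steeply to 0.49, then 0.74 N m, so the dial is on its stop, past the third click. I'll ease back 0.02 rad and hold over two seconds.

Emit:
play_rows(
  commands=[
    [[0,0,0,0,0,0.02,1],[0,0,0,0,0,0.02,1],[0,0,0,0,0,0.02,1],[0,0,0,0,0,0.02,1],[0,0,0,0,0,0.02,1]],
  ],
)

```text
time_s: 11.45
tcp_pos: [0.6022, 0.2049, 0.1788]
ee_rot: [[0.653, -0.757, -0.0], [-0.757, -0.653, -0.002], [0.001, 0.001, -1.0]]
wrist_force: [1.3, -5.7, 0.7]
gripper_width: 0.174
```

```bash
python3 -c "
from h import *
s=r.sense();y=-s['ee_rot'][:,1];print(s['time_s'],np.degrees(np.arctan2(y[1],y[0])),s['moment'],s['wrist_force'],s['gripper_width'])"
```

```text
11.45 40.79751121944766 [-1.56952139 -0.3930876   0.45245644] [ 1.2971748  -5.73998172  0.66140824] 0.1737484389626189
```

Emit:
play_rows(
  commands=[
    [[0,0,0,0,0,0,1],[0,0,0,0,0,0,1],[0,0,0,0,0,0,1],[0,0,0,0,0,0,1],[0,0,0,0,0,0,1]],
  ],
)

```text
time_s: 11.95
tcp_pos: [0.6022, 0.2049, 0.1788]
ee_rot: [[0.653, -0.757, -0.0], [-0.757, -0.653, -0.002], [0.001, 0.001, -1.0]]
wrist_force: [2.2, -5.7, 2.3]
gripper_width: 0.172
```

Emit:
play_rows(
  commands=[
    [[0,0,0,0,0,0,1],[0,0,0,0,0,0,1],[0,0,0,0,0,0,1],[0,0,0,0,0,0,1],[0,0,0,0,0,0,1]],
  ],
)

```text
time_s: 12.45
tcp_pos: [0.6022, 0.2049, 0.1787]
ee_rot: [[0.653, -0.757, -0.0], [-0.757, -0.653, -0.002], [0.001, 0.001, -1.0]]
wrist_force: [0.9, -5.7, 2.1]
gripper_width: 0.166
```

Emit:
play_rows(
  commands=[
    [[0,0,0,0,0,0,1],[0,0,0,0,0,0,1],[0,0,0,0,0,0,1],[0,0,0,0,0,0,1],[0,0,0,0,0,0,1]],
  ],
)

```text
time_s: 12.95
tcp_pos: [0.6022, 0.205, 0.1787]
ee_rot: [[0.653, -0.757, -0.0], [-0.757, -0.653, -0.002], [0.001, 0.001, -1.0]]
wrist_force: [1.8, -4.7, 1.8]
gripper_width: 0.168
```

Emit:
play_rows(
  commands=[
    [[0,0,0,0,0,0,1],[0,0,0,0,0,0,1],[0,0,0,0,0,0,1],[0,0,0,0,0,0,1],[0,0,0,0,0,0,1]],
  ],
)

```text
time_s: 13.45
tcp_pos: [0.6022, 0.205, 0.1788]
ee_rot: [[0.653, -0.757, -0.0], [-0.757, -0.653, -0.002], [0.001, 0.001, -1.0]]
wrist_force: [1.4, -4.8, 1.6]
gripper_width: 0.17
```

```bash
python3 - <<'E'
from h import *
s=r.sense();y=-s['ee_rot'][:,1];print(s['time_s'],np.degrees(np.arctan2(y[1],y[0])),s['moment'],s['wrist_force'],s['gripper_width'])
c=r.capture("side");W=cloud(c);k=(W[...,2]>.272)&(W[...,2]<.292)&(abs(W[...,0]-.62)<.06)&(abs(W[...,1]-.02)<.07)
print("pusher",W[k].mean(0))
cv2.imwrite("pics/a6.png",c["image"][...,::-1])
E
```

```text
13.45 40.797852853759714 [-1.5841593  -0.36603789  0.44714303] [ 1.38209201 -4.8022699   1.59107945] 0.1696125148295498
pusher [0.62012419 0.01262649 0.28217336]
```

View pics/a6.png

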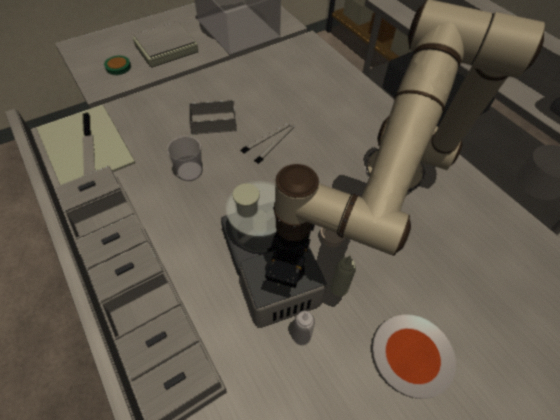

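The side view shows the gripper on the dial at (285,270). The bottles at (304,325) and (345,275), the plate, tub, pan and tongs are where they were. The hold has lasted over 2 s against the stop, so I'm handing in.

```bash
python3 -c "
from station import r
print(r.finish_job())"
```

```text
the job is handed in; nothing more can be done
None
```

The bowl is locked, and I handed the job in at about 13.5 s with the gripper still holding the dial on full burst.

- **Bowl:** I turned it clockwise by its handle until it was home. The feed-tube pusher moved (+2, −19) mm, as a full lock predicts, and stayed put after release and at the end. Before I touched the dial, its bar was still at off.
- **Dial:** I gripped the bar and turned it about 1.24 rad until I felt the end stop, with the moment rising from 0.10 to 0.74 N m. I eased back slightly and held over 2 s at about 0.45 N m against the stop, so it is past the third click. The gripper hid the bar, so this rests on tool angle and moment.
- **Surroundings:** In the last picture the bottles, plate, tub, pan and tongs looked unmoved. The arm hid the ramekin in that view, but it was in place in the close-up taken after the bowl locked.
- **Measurement disagreement:** The two cameras differed by about 5 mm in y, so I used the average. When the fingers closed on the dial, it turned out to be about 2 mm off that average, and I recentred. I saw no sideways force above about 6 N.

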